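Seat the keypad shell and swing the hold-downs over it

ROBOT

A 7-joint arm with a two-finger parallel gripper is mounted at the origin on the work surface. World frame = base frame: x ahead of the robot, y to its left, z up, the work surface at z = 0. Lengths are in mm, angles in rad, forces in N, time in s.
With the tool pointing down it reaches from about 400 to 925 mm from the base axis. Payload 5.6 kg.
Tool frame: the origin (TCP) lies midway between the tips of the shut fingers; the grasp point (between the pads) lies manip.grasp_offset behind it (manip.grasp_offset is the distance from the TCP to the grasp point, in mm); z points along the fingers, y is the direction in which the jaws open and shut (so a half turn about z gives the same grasp; the last joint's range is limited). The gripper opens to 85 mm and grips with 20 to 120 N. Pads are 22 mm wide; open, the fingers measure 114 mm over their backs; the gripper's body (76 mm by 85 mm) begins 54 mm behind the grasp point. The pads swing forward as they close: fully open they stand 13 mm farther back than shut.
Start: joints at [1.134, 0.468, -0.012, 1.603, 0.006, 1.071, -0.056], TCP at [249.366, -600.271, 231.29] pointing down, gripper open.
Joint ranges: [-2.53, 2.53], [-0.31, 2.02], [-1.57, 1.55], [0.28, 2.44], [-1.29, 4.43], [0.15, 1.84], [-2.92, 2.92]. Speed limits (rad/s): [2.57, 2.57, 3.14, 3.14, 3.14, 3.14, 3.14].

INTERFACE

Orientations are given as [roll, pitch, yaw] about the fixed x, y, z axes, in that order (R = Rz(yaw) Ry(pitch) Rx(roll)).
In Python, from workcell import manip, read_camera, get_calibration gives the robot as it stands.
- The arm moves only by the shell command python3 -m inch 'ROWS' [FORCE]. ROWS is JSON, a list that holds one entry, the list of rows, each a list of 5 numbers: the shift along the tool's x, y, z in m, then the turn about the tool's z in degrees, then the closure, from 0 (fully open) to 1 (shut). In form: [[[dx, dy, dz, twist, fingers], ...]]. A call has 1 to 8 rows; each row is the pose to reach, as a shift and turn from the pose commanded when the call began, along the tool's axes at that moment; what a row does not reach only later rows make up. A row lasts 1/8 s, in which the tool goes at most 62.5 mm and 10.7 degrees, less where a joint would pass 70% of its speed; a pose out of reach is approached as far as the arm can. A call with a gripper value outside its range is refused whole. The fingers move at their own pace and stop on an object; FORCE is the grip in N (left out, the last holds). Time passes only in rows, so rows that repeat a pose let the fingers close. It gives the time, the measured TCP pose, the force and the opening at its end, in the units of the state.
- manip.state(): the state, without advancing time (a new reading comes with each control period).
- read_camera(name): name is "side" or "top" or "wrist"; returns (picture, depth): 420x560x3 uint8, red, green, blue; 420x560 float32, mm along the optical axis (not along the pixel's ray), 0 where there is no reading.
- get_calibration(name): a dict with "K" (3x3 intrinsics, pixels), "camera_from_world" (4x4, takes a point from world to camera coordinates); the wrist camera has in their place "T_tool_cam" (4x4, takes a point from camera to tool coordinates, whose origin is the TCP and whose axes are the flange's). Camera axes: x right, y up, looking along -z (the intrinsics and any distortion apply to the point x, -y, -z); pixel columns grow to the right and rows downward; lengths in mm; the calibration is good to about 2 mm. A picture is of the moment at which its call begins: read the wrist's pose just before it. get_calibration takes no time and is no camera call.
- manip.finish_job(): hands the job in, once; it reports no verdict.
The state is a dict: "clock": time; "joint_pos": joint angles; "qvel": joint speeds; "joint_torque": joint torques, N m; "ee_pos": TCP position; "eef_rot": TCP orientation; "force": force on the tool from outside, world axes, zero at the start; "wrist_torque": the same for the moment, N m; "opening": finger opening in mm.
Only numpy, scipy, OpenCV 4.12 (cv2) and the standard library are available. Lean on these libraries where they do the work, as an engineer would, in place of code of your own. Each camera call takes 0.05 s, during which the arm holds its last target.

TASK

With a fingertip, push the loose black keypad shell squarely home against the back stop of its repair cradle, and only then swing both red hold-down arms round until each lies straight across its end of the keypad, tip over the white pad. Only push: do not lift the keypad, and leave the things round the cradle where they are.

Things in the scene. Friction and masses are not known exactly. Their poses are not given: they have to be found in the camera images.
- cradle: Fixed repair cradle; place and yaw vary. Base plate 8 mm thick, 270 mm wide (y), x -92 to +76 mm; blue back stop at the far side (face at x = +47.5 mm, top 20 mm above the table); low end guides (inner faces y = +-98.5 mm, tops 16 mm). Robot side open. Origin: table height, under the centre of the keypad's place; x points to the back stop, y left, z up.
- keypad: Loose black keypad shell, grey key sockets, a white 22 mm pad near each end; 95 (x) by 190 (y) mm, solid body 12 mm high, sockets to 15 mm. Origin: centre of underside. Lies flat on the cradle's base plate, at first 18 to 32 mm short of the stop, and slides (0.2 to 0.45 kg). Seated, its origin is at cradle x = 0.
- left_arm (a joint): Angle of the left red arm, counter-clockwise seen from above. 0: points straight out (cradle +y); +pi or -pi (either will do): straight across the keypad, tip over the white pad. End stops +-3.5; starts within +-1.7. Light friction (1 N at the tip); stays where left.
- left_pivot (a point): Axis of the left arm's pivot at the arm's mid-height (41 mm): cradle x = 0, y = +121 mm. The arm is a bar 12 mm wide, 34 to 48 mm above the table, reaching 73 mm from this axis; hub radius 12 mm, top 55 mm.
- left_tip (a point): Tip of the left arm (white dot on top), 66 mm from the pivot axis, at the arm's mid-height. Below it a black rubber foot, 16 mm across, 24 mm above the table, just clears the keypad.
- left_mark (a point): Where the left tip belongs: cradle x = 0, y = +55 mm, 41 mm above the table, straight above the white pad of a seated keypad.
- right_arm (a joint): Angle of the right red arm, counter-clockwise seen from above. 0: points straight out (cradle -y); +pi or -pi (either will do): straight across the keypad, tip over the white pad. End stops +-3.5; starts within +-1.7. Light friction (1 N at the tip); stays where left.
- right_pivot (a point): Axis of the right arm's pivot at the arm's mid-height (41 mm): cradle x = 0, y = -121 mm. The arm is a bar 12 mm wide, 34 to 48 mm above the table, reaching 73 mm from this axis; hub radius 12 mm, top 55 mm.
- right_tip (a point): Tip of the right arm (white dot on top), 66 mm from the pivot axis, at the arm's mid-height. Below it a black rubber foot, 16 mm across, 24 mm above the table, just clears the keypad.
- right_mark (a point): Where the right tip belongs: cradle x = 0, y = -55 mm, 41 mm above the table, straight above the white pad of a seated keypad.
- pen_cup: Dark blue pen cup with three pens, 76 mm across, 116 mm tall with the pens, standing beyond the cradle's left end. Origin: centre of its underside.
- screwdriver: Yellow-handled screwdriver, 170 mm long, lying on the table beyond the cradle. Origin: underside.
- battery: AA battery, black and copper, 50 mm long and 14 mm thick, lying on the table near the cradle's far right corner. Origin: centre of its underside.
- mouse: Black computer mouse 105 x 62 x 35 mm on the mouse mat at the right. Origin: centre of its underside.
- tub: Empty white plastic tub, 84 mm across, 45 mm high, at the left. Origin: centre of its underside.
- adaptor: Black power adaptor block 75 x 45 x 29 mm at the left. Origin: centre of its underside.
Mind the look-alikes: they are no part of the job. What is shaped like the keypad but pink, purple or turquoise is not meant.

How it is judged (in metres and radians):
On the way, in this order (a step that is already met when the one before it is completed fails the run):
1. the keypad is home against the back stop (x of keypad in the frame of cradle above -0.004 m and angle between keypad's own z axis and vertical below 0.05 rad and z of keypad in the frame of cradle below 0.012 m and angle between the x axis of keypad and the x axis of cradle, either way round below 0.05 rad), for 0.2 s.
2. both arms lie across the keypad (horizontal distance between left_tip and left_mark below 0.013 m and horizontal distance between right_tip and right_mark below 0.013 m), for 0.2 s.
At the end, for the whole second after the job is handed in: The keypad lies flat within 4 mm of the back stop and within 0.05 rad of square; the tip of each arm is within 13 mm (level distance) of its mark; both arms are at rest (all of step 1 and all of step 2 and velocity of joint left_arm between -0.05 and 0.05 rad/s and velocity of joint right_arm between -0.05 and 0.05 rad/s); the robot touches nothing.
It fails at once if the keypad was lifted off the cradle (more than 10 mm) or tipped (z of keypad in the frame of cradle above 0.018 m or angle between keypad's own z axis and vertical above 0.2 rad).
It fails at once if an arm was swung over the keypad while it was still more than 10 mm short of the stop (x of keypad in the frame of cradle below -0.01 m and (horizontal distance between left_tip and left_mark below 0.02 m or horizontal distance between right_tip and right_mark below 0.02 m)).
It fails at once if something else on the table was shifted or lifted by more than 20 mm (distance of any of pen_cup, screwdriver, battery, mouse, tub, adaptor from where it was at the start of the episode above 0.02 m).
It also fails if it takes over 72 s, if anything falls off the work surface, if the arm or the gripper's body presses on something with over 40 N, if the wrist force passes 120 N, or if a joint passes its speed limit or range.

## Working session

There is one attempt and no reset: what is moved stays moved. The work goes in short steps, Python scripts to look and compute and a shell command to move; the robot and the scene stay as the last step left them, time stands still between calls to the robot, and variables do not carry over. Pictures are saved under pics/ and viewed, and the job is handed in when it is done.

```bash
ls; mkdir -p pics
cat > h.py <<'E'
import numpy as np, cv2
from workcell import manip, read_camera, get_calibration
def cam_T(name):
    c=get_calibration(name); return np.array(c["K"]), np.array(c["camera_from_world"])
def grab(name,fn):
    im,d=read_camera(name); cv2.imwrite(f"pics/{fn}.png",im[:,:,::-1]); np.savez(f"pics/{fn}.npz",im=im,d=d); return im,d
def cloud(name,d):
    K,T=cam_T(name); h,w=d.shape; u,v=np.meshgrid(np.arange(w),np.arange(h))
    x=(u-K[0,2])/K[0,0]*d; y=(v-K[1,2])/K[1,1]*d
    P=np.stack([x,-y,-d,np.ones_like(d)],-1)
    return (P@np.linalg.inv(T).T)[...,:3]
E
python3 - <<'E'
from h import *
c=get_calibration("top");print(c)
for n in ("top","side"):
    grab(n,n+"0")
s=manip.state();print(s, manip.grasp_offset)
E
```

```text
pics
{'K': array([[445.85663391,   0.        , 289.39946622],
       [  0.        , 445.85663391, 217.87568675],
       [  0.        ,   0.        ,   1.        ]]), 'camera_from_world': array([[ 2.03210098e-02, -9.99792666e-01, -1.29644993e-03,
         3.19772366e-01],
       [ 9.75208767e-01,  1.95355101e-02,  2.20422829e-01,
        -5.03011631e+02],
       [-2.20351802e-01, -5.74352381e-03,  9.75403555e-01,
        -1.16389650e+03],
       [ 0.00000000e+00,  0.00000000e+00,  0.00000000e+00,
         1.00000000e+00]])}
{'clock': 0.1, 'joint_pos': array([ 1.13402133,  0.46829812, -0.0115807 ,  1.60348997,  0.00604807,
        1.07139173, -0.05628609]), 'qvel': array([-6.40373946e-04, -9.80961213e-04, -6.64896553e-04, -2.46133497e-03,
        3.73127933e-05, -3.07376351e-04,  8.61911629e-04]), 'joint_torque': array([ 1.69779269e-03, -5.33516121e+01,  2.17099657e-02, -2.51965481e+01,
        1.14703961e-02,  4.27189501e-03, -1.17240327e-05]), 'ee_pos': array([ 249.12338854, -599.84966668,  230.44494208]), 'eef_rot': array([-3.14004682e+00,  1.65055501e-04,  3.93727669e-01]), 'force': array([-0.47994409,  0.48733296,  0.86198621]), 'wrist_torque': array([-0.05827222,  0.06017993,  0.01215983]), 'opening': 85.623061654083} 18.700000000000003
```

View pics/top0.png

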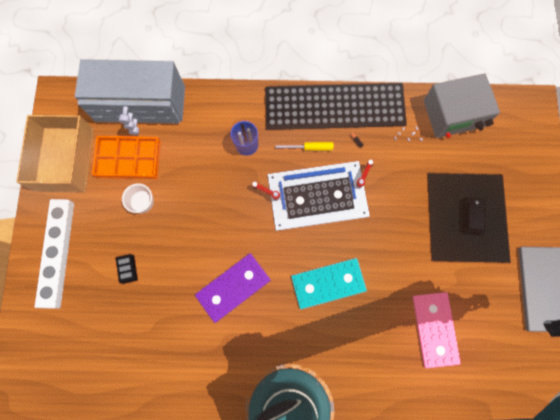

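View pics/side0.png

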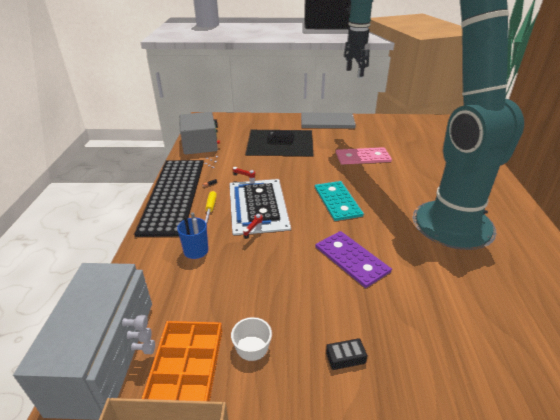

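Run:
```python
from h import *
im=np.load("pics/top0.npz")["im"];d=np.load("pics/top0.npz")["d"]
c=im[140:240,240:385]
cv2.imwrite("pics/z0.png",cv2.resize(c,None,fx=5.5,fy=5.5,interpolation=cv2.INTER_CUBIC)[:,:,::-1])
P=cloud("top",d)
for u,v in [(299,200),(338,195),(273,169),(281,227),(368,215),(359,163),(276,195),(362,184),(255,184),(371,162),(319,174)]:
    print(u,v,P[v,u].round(1),im[v,u])
```

```text
299 200 [563.3 -15.5  21.6] [249 246 246]
338 195 [ 581.1 -126.7   18.6] [250 247 246]
273 169 [661.2  61.9   1.8] [190 112  56]
281 227 [486.   33.9  11.7] [238 239 242]
368 215 [ 526.8 -213.2    7.6] [236 230 232]
359 163 [ 684.6 -190.5    2.3] [212 172 154]
276 195 [566.8  48.8  57.1] [204 172 186]
362 184 [ 605.4 -190.5   50.4] [205  85  86]
255 184 [601.5 109.3  43.6] [245 237 236]
371 162 [ 672.1 -217.6   47. ] [247 241 238]
319 174 [642.9 -72.1  18.6] [ 83 109 178]
```

View pics/z0.png

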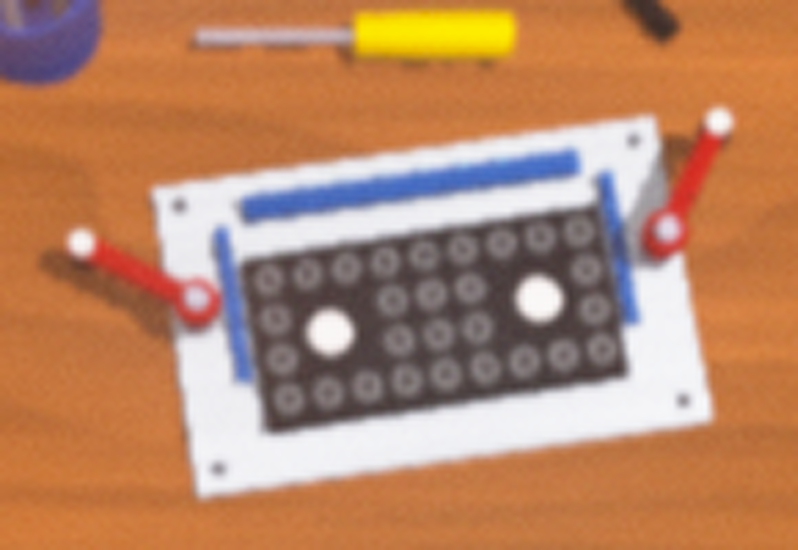

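```bash
cat >> h.py <<'E'
def ray(name,u,v,z):
    K,T=cam_T(name); Ti=np.linalg.inv(T)
    dirc=Ti[:3,:3]@np.array([(u-K[0,2])/K[0,0],-(v-K[1,2])/K[1,1],-1]); o=Ti[:3,3]
    return o+dirc*(z-o[2])/dirc[2]
E
python3 - <<'E'
from h import *
im=np.load("pics/top0.npz")["im"]
def z(x,y): return ((x+.5)/5.5-.5+240,(y+.5)/5.5-.5+140)
pts=dict(lhub=(198,298,55),rhub=(668,230,55),ltip=(81,243,48),rtip=(718,122,48),
 pad1=(330,332,12.+8),pad2=(539,299,20),pfl=(152,187,8),pnl=(198,497,8),pnr=(713,422,8),pfr=(655,117,8),
 stL=(245,221,20),stR=(579,174,20), kfl=(243,262,20),kfr=(599,207,20),knl=(267,432,20),knr=(627,376,20))
W={}
for k,(x,y,h) in pts.items():
    W[k]=ray("top",*z(x,y),h); print(k,W[k].round(1))
a=W['lhub']-W['rhub'];print("hub dist",np.linalg.norm(a[:2]))
yaw=np.arctan2(-a[0],a[1]);o=(W['lhub']+W['rhub'])/2
# plate-based: centre cradle x=-8,y=0
pc=sum(W[k] for k in('pfl','pnl','pnr','pfr'))/4
for (p,q) in(('pfl','pfr'),('pnl','pnr'),('kfl','kfr'),('knl','knr'),('pad1','pad2'),('stL','stR')):
    b=W[p]-W[q];print(p,q,np.linalg.norm(b[:2]).round(1),np.arctan2(-b[0],b[1]).round(4))
print("yaw hubs",yaw,o)
R=np.array([[np.cos(yaw),-np.sin(yaw)],[np.sin(yaw),np.cos(yaw)]])
print("o from plate",pc[:2]+R@[8,0])
for k in W: print(k,(R.T@(W[k][:2]-o[:2])).round(1))
E
```

```text
lhub [570.9  50.2  55. ]
rhub [ 611.4 -187.3   55. ]
ltip [600.8 110.9  48. ]
rtip [ 672.4 -215.    48. ]
pad1 [563.9 -17.2  20. ]
pad2 [ 583.8 -125.4   20. ]
pfl [644.7  78.    8. ]
pnl [478.   49.1   8. ]
pnr [ 522.9 -216.5    8. ]
pfr [ 689.1 -188.8    8. ]
stL [623.   28.1  20. ]
stR [ 652.3 -146.6   20. ]
kfl [600.7  28.6  20. ]
kfr [ 634.4 -157.    20. ]
knl [510.2  14.2  20. ]
knr [ 543.5 -170.6   20. ]
hub dist 240.8401062664266
pfl pfr 270.5 0.165
pnl pnr 269.4 0.1675
kfl kfr 188.6 0.1795
knl knr 187.8 0.1782
pad1 pad2 110.0 0.1818
stL stR 177.1 0.166
yaw hubs 0.1691573384220571 [591.1710301  -68.55083944  55.        ]
o from plate [591.54963352 -68.20207389]
lhub [ -0.  120.4]
rhub [  -0.  -120.4]
ltip [ 39.7 175.2]
rtip [  55.4 -158. ]
pad1 [-18.2  55.2]
pad2 [-16.8 -54.8]
pfl [ 77.4 135.5]
pnl [-91.8 135. ]
pnr [ -92.2 -134.3]
pfr [  76.3 -135. ]
stL [47.7 89.9]
stR [ 47.1 -87.2]
kfl [25.8 94.2]
kfr [ 27.7 -94.4]
knl [-65.8  95.2]
knr [-64.1 -92.5]
```

```bash
cat >> h.py <<'E'
O=np.array([591.3,-68.4]);YAW=0.168
def rz(a): return np.array([[np.cos(a),-np.sin(a)],[np.sin(a),np.cos(a)]])
def c2w(x,y): return O+rz(YAW)@[x,y]
def w2c(p): return rz(YAW).T@(np.array(p)[:2]-O)
def cur():
    s=manip.state();p=s["ee_pos"];e=s["eef_rot"]
    print("t",round(s["clock"],2),"cradle",w2c(p).round(1),"z",p[2].round(1),"rpy",e.round(3),"F",s["force"].round(1),"open",round(s["opening"],1));return s
def rel(x,y,z):
    s=manip.state();p=s["ee_pos"];e=s["eef_rot"]
    w=np.array([*c2w(x,y),z])-p; a=e[2]; d=rz(a).T@w[:2]
    print("rel tool m:",(np.array([d[0],-d[1],-w[2]])/1000).round(4),"twist deg",np.degrees(a-YAW).round(2))
E
python3 - <<'E'
from h import *
cur(); rel(-105,0,80)
im=np.load("pics/top0.npz")["im"];d=np.load("pics/top0.npz")["d"]
P=cloud("top",d)
for n,u,v in [("cup",245,138),("cup",245,150),("scr",330,146),("scr",282,147),("bat",357,140),("kbd",320,105)]:
    print(n,P[v,u].round(0),w2c(P[v,u]).round(0))
E
```

```text
t 0.1 cradle [-426.2 -466.8] z 230.4 rpy [-3.14   0.     0.394] F [-0.5  0.5  0.9] open 85.6
rel tool m: [ 0.4175 -0.383   0.1504] twist deg 12.93
cup [746. 145.  28.] [188. 185.]
cup [701. 141.  48.] [143. 188.]
scr [ 726. -103.   27.] [127. -57.]
scr [732.  37.  -2.] [156.  81.]
bat [ 753. -184.   12.] [ 140. -141.]
kbd [863. -74.  12.] [267. -51.]
```

```bash
python3 -m inch '[[[0.03,-0.03,0,4,1],[0.08,-0.073,0,8,1],[0.13,-0.12,0,12.9,1],[0.18,-0.165,0,12.9,1],[0.23,-0.21,0,12.9,1],[0.28,-0.255,0.02,12.9,1],[0.33,-0.3,0.05,12.9,1],[0.38,-0.345,0.08,12.9,1]]]' 20; python3 -c "
from h import *
cur(); rel(-105,0,40)"
```

```text
clock: 1.1
ee_pos: [449.6, -174.2, 169.8]
eef_rot: [3.141, -0.001, 0.168]
force: [0.4, -0.4, -0.2]
opening: 0.0
t 1.1 cradle [-157.4  -80.6] z 169.8 rpy [ 3.141e+00 -1.000e-03  1.680e-01] F [ 0.4 -0.4 -0.2] open 0.0
rel tool m: [ 0.0524 -0.0806  0.1298] twist deg 0.02
```

```bash
python3 -m inch '[[[0,-0.03,0.02,0,1],[0.015,-0.045,0.06,0,1],[0.025,-0.045,0.1,0,1],[0.025,-0.045,0.12,0,1],[0.025,-0.045,0.12,0,1]]]'; python3 -c "
from h import *
cur(); rel(-100,0,14); im,d=grab('wrist','w1')
im,d=grab('top','t1'); c=im[140:260,230:390]; cv2.imwrite('pics/t1z.png',cv2.resize(c,None,fx=5,fy=5,interpolation=2)[:,:,::-1]); print(get_calibration('wrist'))"
```

```text
clock: 1.72
ee_pos: [464.6, -126.8, 48.5]
eef_rot: [-3.14, 0.004, 0.169]
force: [-0.7, 0.8, 0.9]
opening: 0.2
t 1.73 cradle [-134.7  -36.4] z 48.5 rpy [-3.14   0.004  0.169] F [-0.7  0.8  0.9] open 0.2
rel tool m: [ 0.0348 -0.0363  0.0345] twist deg 0.05
{'K': array([[315.07606986,   0.        , 273.47516244],
       [  0.        , 315.07606986, 209.90452309],
       [  0.        ,   0.        ,   1.        ]]), 'T_tool_cam': array([[-7.00986685e-04,  9.57916606e-01,  2.87045790e-01,
         7.22048530e+01],
       [ 9.99999410e-01,  4.33396332e-04,  9.95760044e-04,
        -7.59504318e-01],
       [ 8.29450489e-04,  2.87046319e-01, -9.57916344e-01,
        -1.43412188e+02],
       [ 0.00000000e+00,  0.00000000e+00,  0.00000000e+00,
         1.00000000e+00]])}
```

View pics/w1.png

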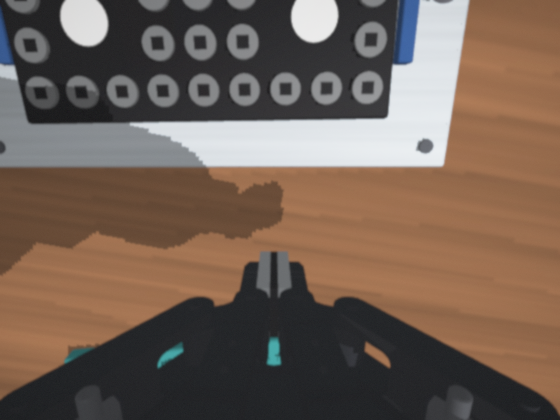

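View pics/t1z.png

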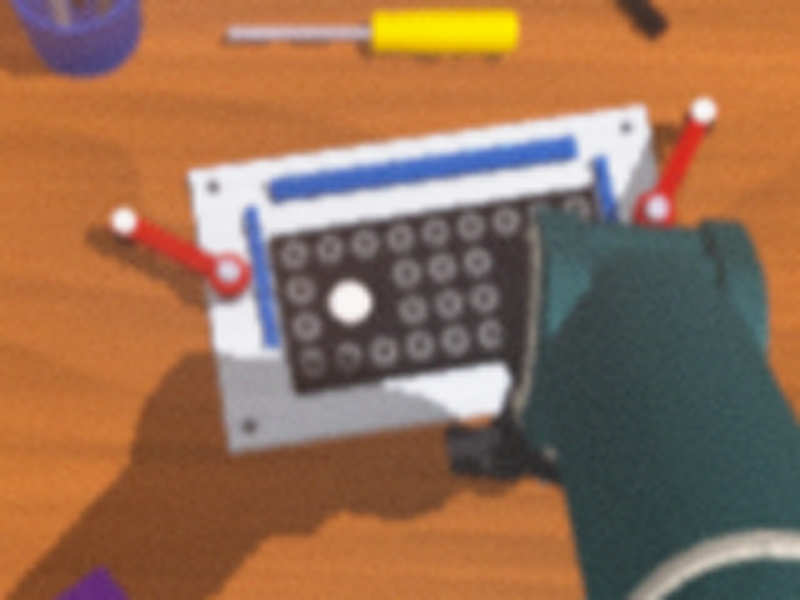

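```bash
python3 -m inch '[[[0.01,-0.036,0,0,1],[0.02,-0.036,0.02,0,1],[0.03,-0.036,0.034,0,1],[0.03,-0.036,0.034,0,1],[0.03,-0.036,0.034,0,1]]]'; python3 -c "
from h import *
cur(); rel(-80,0,14)"
```

```text
clock: 2.45
ee_pos: [489.5, -87.3, 16.5]
eef_rot: [3.141, -0.0, 0.168]
force: [-0.1, -0.0, -0.8]
opening: -0.0
t 2.45 cradle [-103.5   -1.6] z 16.5 rpy [ 3.141 -0.     0.168] F [-0.1 -0.  -0.8] open -0.0
rel tool m: [ 0.0235 -0.0016  0.0025] twist deg -0.02
```

```bash
python3 -m inch '[[[0.01,-0.0015,0.002,0,1],[0.02,-0.0015,0.002,0,1],[0.024,-0.0015,0.002,0,1],[0.028,-0.0015,0.002,0,1],[0.031,-0.0015,0.002,0,1],[0.034,-0.0015,0.002,0,1],[0.036,-0.0015,0.002,0,1],[0.036,-0.0015,0.002,0,1]]]'; python3 -c "
from h import *
cur(); im,d=grab('wrist','w2')"
```

```text
clock: 3.45
ee_pos: [525.5, -79.1, 14.1]
eef_rot: [3.142, -0.001, 0.169]
force: [0.5, -0.3, 1.1]
opening: 0.0
t 3.45 cradle [-66.6   0.5] z 14.1 rpy [ 3.142e+00 -1.000e-03  1.690e-01] F [ 0.5 -0.3  1.1] open 0.0
```

View pics/w2.png

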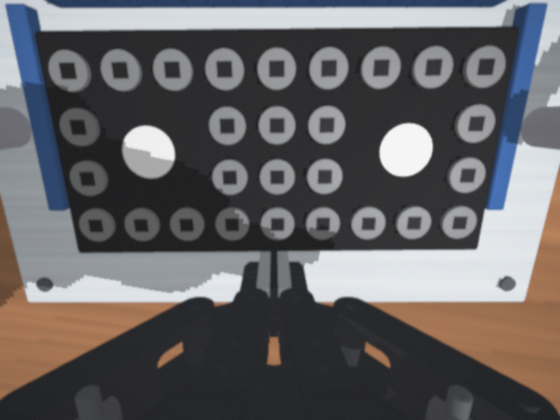

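```bash
python3 -m inch '[[[0.003,0,0,0,1],[0.006,0,0,0,1],[0.008,0,0,0,1],[0.008,0,0,0,1]]]'
cat >> h.py <<'E'
def wrist_pt(u,v,z):
    s=manip.state()
    from scipy.spatial.transform import Rotation as Ro
    c=get_calibration("wrist");K=np.array(c["K"]);T=np.array(c["T_tool_cam"])
    R=Ro.from_euler("xyz",s["eef_rot"]).as_matrix();p=s["ee_pos"]
    o=p+R@T[:3,3]; dr=R@T[:3,:3]@np.array([(u-K[0,2])/K[0,0],-(v-K[1,2])/K[1,1],-1])
    return o+dr*(z-o[2])/dr[2]
E
python3 -c "
from h import *
cur(); im,d=grab('wrist','w3')"
```

```text
clock: 4.0
ee_pos: [533.4, -77.8, 14.1]
eef_rot: [3.141, -0.001, 0.169]
force: [-1.4, -0.9, 0.1]
opening: -0.2
t 4.0 cradle [-58.6   0.5] z 14.1 rpy [ 3.141e+00 -1.000e-03  1.690e-01] F [-1.4 -0.9  0.1] open -0.2
```

View pics/w3.png

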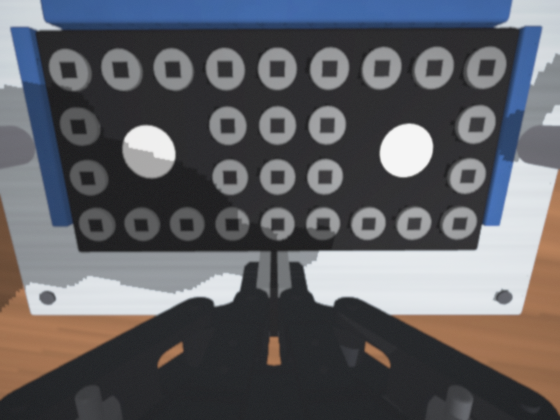

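```bash
python3 -c "
from h import *
cur()
for n,u,v,z in [('stopface',277,24,20),('far mid',277,30,20),('farL',38,31,20),('farR',517,27,20),('nearL',79,250,20),('nearR',479,247,20),('padL',149,152,20),('padR',406,150,20)]: print(n,w2c(wrist_pt(u,v,z)).round(1))
im=np.load('pics/w3.npz')['im'][0:60,180:380]
cv2.imwrite('pics/w3z.png',cv2.resize(im,None,fx=4,fy=4,interpolation=0)[:,:,::-1])"
```

```text
t 4.05 cradle [-58.6   0.5] z 14.2 rpy [ 3.141e+00 -1.000e-03  1.690e-01] F [-0.2 -1.1 -0. ] open 0.1
stopface [47.6  0. ]
far mid [45.5  0. ]
farL [45.2 93.3]
farR [ 46.5 -93.2]
nearL [-47.5  93.6]
nearR [-45.9 -95.7]
padL [-1.5 55.2]
padR [ -0.7 -55.8]
```

View pics/w3z.png

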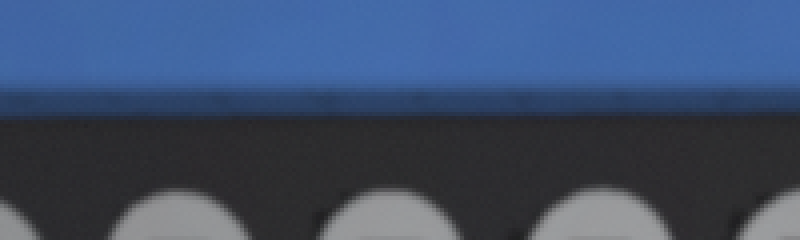

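```bash
python3 -m inch '[[[0.001,0,0,0,1],[0.002,0,0,0,1],[0.0025,0,0,0,1],[0.0025,0,0,0,1]]]'; python3 -c "
from h import *
cur(); im,d=grab('wrist','w4')
im=im[0:60,180:380]
cv2.imwrite('pics/w4z.png',cv2.resize(im,None,fx=4,fy=4,interpolation=0)[:,:,::-1])"
```

```text
clock: 4.55
ee_pos: [534.8, -77.5, 14.0]
eef_rot: [-3.142, 0.001, 0.169]
force: [-4.8, -0.5, 3.2]
opening: -0.1
t 4.55 cradle [-57.2   0.5] z 14.0 rpy [-3.142e+00  1.000e-03  1.690e-01] F [-4.8 -0.5  3.2] open -0.1
```

View pics/w4z.png

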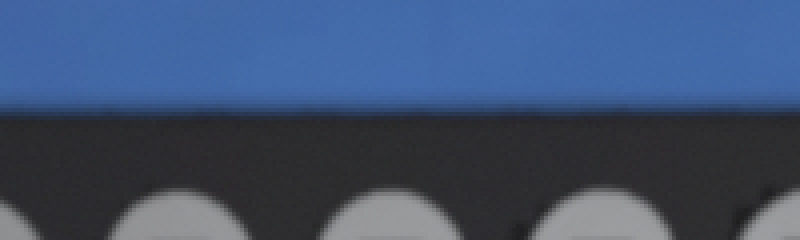

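View pics/w4.png

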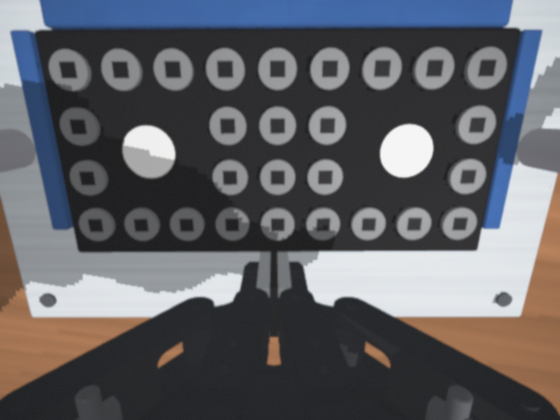

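```bash
python3 -m inch '[[[-0.015,0,0,0,1],[-0.02,0,-0.03,0,1],[-0.02,-0.02,-0.07,0,1],[-0.01,-0.06,-0.075,0,1],[0.01,-0.1,-0.075,0,1],[0.03,-0.13,-0.075,0,1],[0.05,-0.16,-0.075,0,1],[0.06,-0.18,-0.075,0,1]]]'; python3 -c "
from h import *
cur(); im,d=grab('top','t5'); c=im[140:260,230:390]; cv2.imwrite('pics/t5z.png',cv2.resize(c,None,fx=5,fy=5,interpolation=2)[:,:,::-1])
cur(); rel(4,178,32)"
```

```text
clock: 5.6
ee_pos: [564.7, 112.0, 89.3]
eef_rot: [-3.141, -0.002, 0.17]
force: [-0.7, -0.9, 0.4]
opening: -0.2
t 5.6 cradle [  4.  182.3] z 89.3 rpy [-3.141e+00 -2.000e-03  1.700e-01] F [-0.7 -0.9  0.4] open -0.2
t 5.65 cradle [  4.7 185.2] z 89.4 rpy [-3.139e+00 -3.000e-03  1.730e-01] F [1.2 3.2 0.6] open 0.4
rel tool m: [-0.0008  0.0072  0.0574] twist deg 0.27
```

View pics/t5z.png

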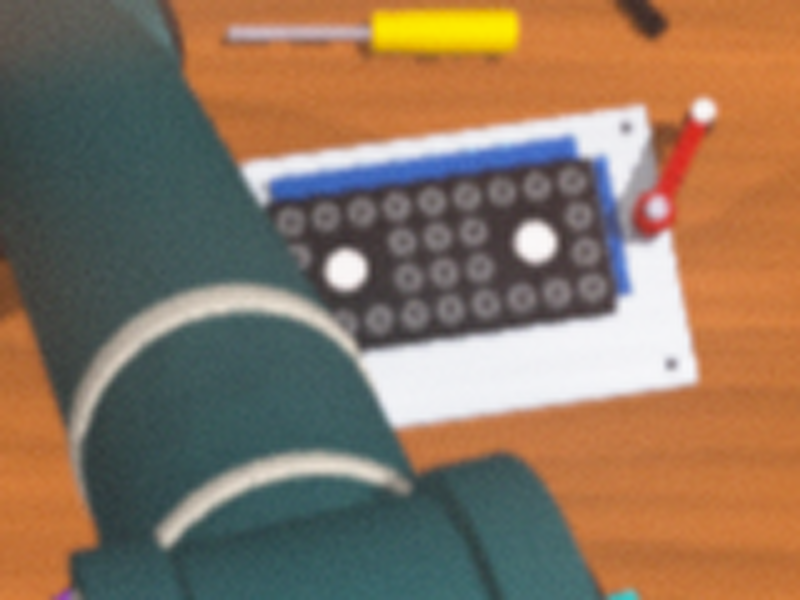

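```bash
python3 -m inch '[[[0,0,0.01,0,1],[0,0,0.035,0,1],[0,0,0.055,0,1],[0,0,0.057,0,1],[0,0,0.057,0,1]]]'
python3 - <<'E'
from h import *
cur(); im,d=grab('wrist','w6')
for th in [-0.634,-1.0,-1.5,-2.0,-2.5,-2.9,-3.14]:
    dd=np.array([-np.sin(th),np.cos(th)]);n=np.array([-np.cos(th),-np.sin(th)])
    print(th,(np.array([0,121])+48*dd+16*n).round(0))
E
```

```text
clock: 6.28
ee_pos: [564.2, 109.6, 32.1]
eef_rot: [3.141, 0.0, 0.168]
force: [0.4, 0.2, -1.6]
opening: -0.0
t 6.28 cradle [  3. 180.] z 32.1 rpy [3.141 0.    0.168] F [ 0.4  0.2 -1.6] open -0.0
-0.634 [ 16. 169.]
-1.0 [ 32. 160.]
-1.5 [ 47. 140.]
-2.0 [ 50. 116.]
-2.5 [42. 92.]
-2.9 [27. 78.]
-3.14 [16. 73.]
```

View pics/w6.png

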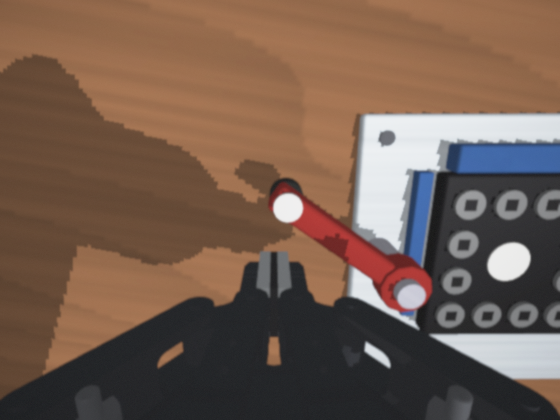

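```bash
python3 -m inch '[[[0.007,0.006,0,0,1],[0.014,0.011,0,0,1],[0.021,0.015,0,0,1],[0.029,0.02,0,0,1],[0.037,0.03,0,0,1],[0.043,0.039,0,0,1],[0.046,0.046,0,0,1],[0.047,0.052,0,0,1]]]'
python3 - <<'E'
from h import *
cur(); im,d=grab('wrist','w7')
E
```

```text
clock: 7.32
ee_pos: [619.6, 66.3, 32.1]
eef_rot: [-3.141, -0.0, 0.168]
force: [-0.8, 2.5, -0.4]
opening: -0.1
t 7.33 cradle [ 50.4 128.1] z 32.1 rpy [-3.141 -0.     0.168] F [-0.8  2.5 -0.4] open -0.1
```

View pics/w7.png

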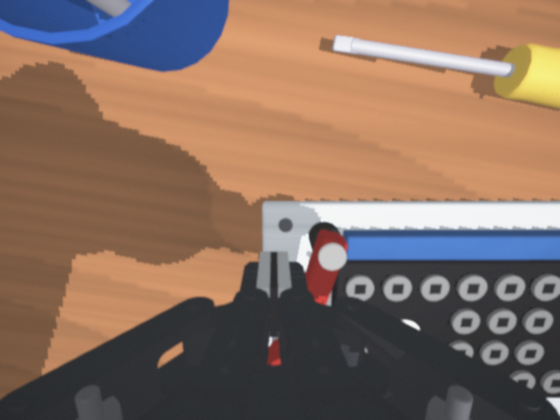

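```bash
python3 -m inch '[[[0.001,0.006,0,0,1],[0,0.012,0,0,1],[-0.002,0.019,0,0,1],[-0.004,0.025,0,0,1],[-0.008,0.036,0,0,1],[-0.016,0.044,0,0,1],[-0.023,0.05,0,0,1],[-0.023,0.05,0,0,1]]]'
python3 - <<'E'
from h import *
cur(); im,d=grab('wrist','w8')
E
```

```text
clock: 8.38
ee_pos: [604.1, 11.7, 32.1]
eef_rot: [3.14, 0.001, 0.167]
force: [-0.1, 0.6, 0.3]
opening: -0.1
t 8.38 cradle [26.  76.8] z 32.1 rpy [3.14e+00 1.00e-03 1.67e-01] F [-0.1  0.6  0.3] open -0.1
```

View pics/w8.png

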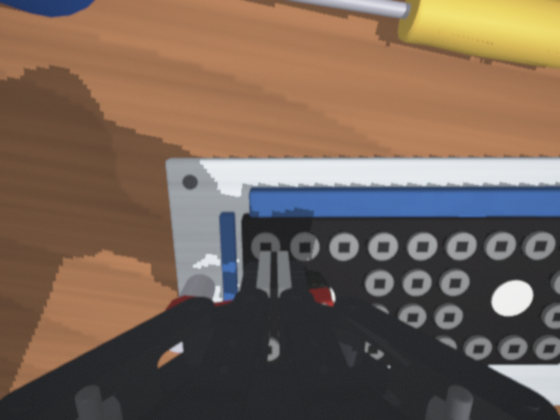

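```bash
python3 -c "
from h import *
cur(); print(w2c(wrist_pt(328,296,48)))"; python3 -m inch '[[[-0.004,0.002,0,0,1],[-0.007,0.003,0,0,1],[-0.009,0.004,0,0,1],[-0.009,0.004,0,0,1]]]'
python3 - <<'E'
from h import *
cur(); im,d=grab('wrist','w9')
E
```

```text
t 8.43 cradle [26.4 77.3] z 32.1 rpy [3.141e+00 1.000e-03 1.680e-01] F [ 0.6 -0.  -0.4] open 0.0
[19.01119468 53.18152691]
clock: 8.93
ee_pos: [596.5, 7.8, 32.1]
eef_rot: [3.141, 0.0, 0.169]
force: [-0.1, -0.1, -0.4]
opening: 0.3
t 8.93 cradle [17.9 74.3] z 32.1 rpy [3.141 0.    0.169] F [-0.1 -0.1 -0.4] open 0.3
```

View pics/w9.png

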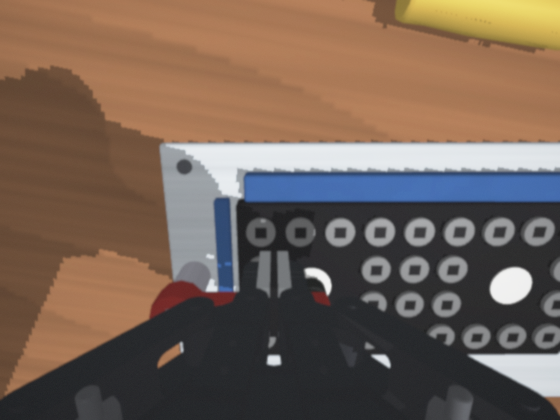

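```bash
python3 -c "
from h import *
im=np.load('pics/w9.npz')['im'][260:330,140:360]
cv2.imwrite('pics/w9z.png',cv2.resize(im,None,fx=3.6,fy=3.6,interpolation=2)[:,:,::-1])
for u,v in [(328,291),(215,291),(300,291)]: print(w2c(wrist_pt(u,v,48)).round(1))"
```

```text
[13.1 50.2]
[ 13.1 102. ]
[13.1 63.1]
```

View pics/w9z.png

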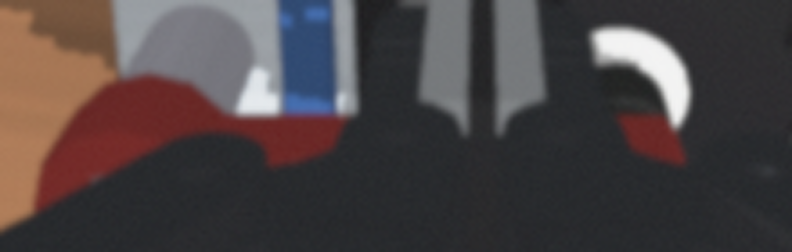

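```bash
python3 -c "
from h import *
for u,v in [(328,292),(215,292),(316,291)]: print(w2c(wrist_pt(u,v,34)).round(1))"
```

```text
[ 4.1 47.5]
[  4.1 104.9]
[ 4.7 53.6]
```

```bash
python3 -m inch '[[[0.008,0,0,0,1],[0.015,0,0,0,1],[0.02,0,-0.02,0,1],[0.02,0.01,-0.05,0,1],[0.02,0.05,-0.058,0,1],[0.02,0.1,-0.058,0,1],[0.02,0.15,-0.058,0,1],[0.015,0.2,-0.058,0,1]]]'
python3 - <<'E'
from h import *
cur(); im,d=grab('top','t10'); c=im[140:260,230:390]; cv2.imwrite('pics/t10z.png',cv2.resize(c,None,fx=5,fy=5,interpolation=2)[:,:,::-1])
rel(20,-176,90)
E
```

```text
clock: 9.98
ee_pos: [645.8, -188.1, 90.1]
eef_rot: [3.141, -0.0, 0.169]
force: [-0.2, -0.5, 0.8]
opening: -0.3
t 9.97 cradle [  33.7 -127.1] z 90.1 rpy [ 3.141 -0.     0.169] F [-0.2 -0.5  0.8] open -0.3
rel tool m: [-0.0105  0.0386 -0.    ] twist deg -0.48
```

View pics/t10z.png

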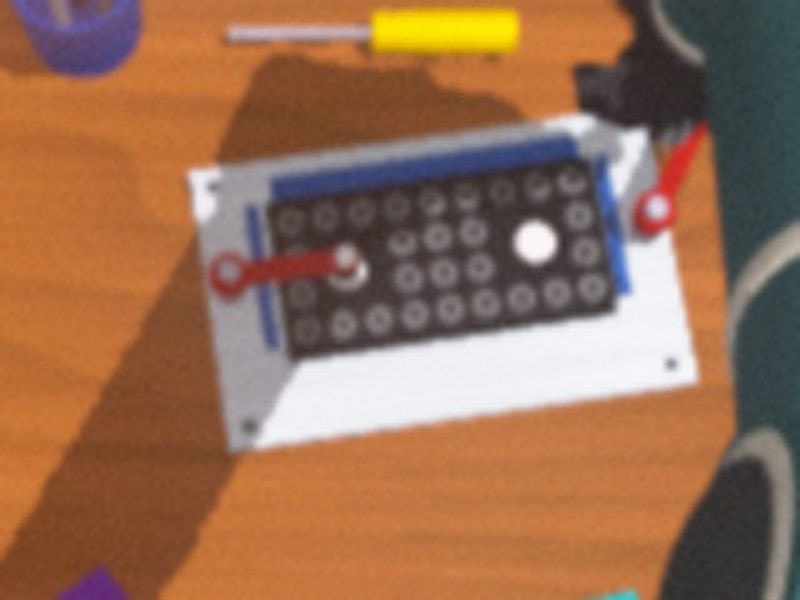

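```bash
python3 -c "
from h import *
print(w2c(ray('top',(345.5)/5-.5+230,(257.5)/5-.5+140,48)).round(1),w2c(ray('top',(229.5)/5-.5+230,(271.5)/5-.5+140,55)).round(1))"
python3 -m inch '[[[-0.007,0.03,0,0,1],[-0.013,0.051,0,0,1],[-0.013,0.051,0.02,0,1],[-0.013,0.051,0.045,0,1],[-0.013,0.051,0.057,0,1],[-0.013,0.051,0.058,0,1]]]'
python3 - <<'E'
from h import *
cur(); im,d=grab('wrist','w11')
for th in [0.98,1.3,1.6,2.0,2.4,2.7,2.9,3.14]:
    dd=np.array([np.sin(th),-np.cos(th)]);n=np.array([dd[1],-dd[0]])
    print(th,(np.array([0,-121])+48*dd+16*n).round(0))
E
```

```text
[ 0.2 55.5] [ -0.3 120.8]
clock: 10.78
ee_pos: [640.1, -237.4, 30.5]
eef_rot: [-3.14, 0.002, 0.17]
force: [0.6, -0.2, -0.1]
opening: -0.2
t 10.78 cradle [  19.9 -174.8] z 30.5 rpy [-3.14e+00  2.00e-03  1.70e-01] F [ 0.6 -0.2 -0.1] open -0.2
0.98 [  31. -161.]
1.3 [  42. -149.]
1.6 [  48. -136.]
2.0 [  50. -116.]
2.4 [ 44. -96.]
2.7 [ 35. -84.]
2.9 [ 27. -78.]
3.14 [ 16. -73.]
```

View pics/w11.png

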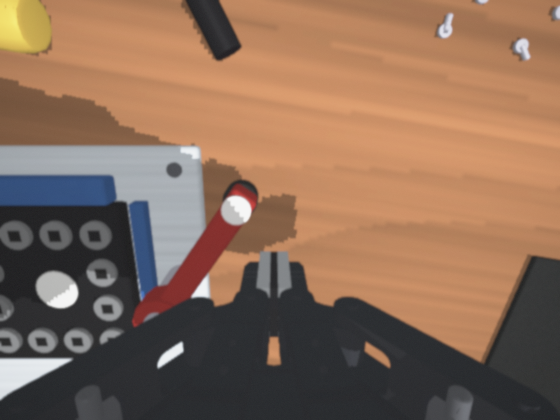

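```bash
python3 -m inch '[[[0.006,-0.007,0,0,1],[0.011,-0.014,0,0,1],[0.017,-0.02,0,0,1],[0.022,-0.026,0,0,1],[0.025,-0.033,0,0,1],[0.028,-0.039,0,0,1],[0.03,-0.048,0,0,1],[0.03,-0.055,0,0,1]]]'
python3 - <<'E'
from h import *
cur(); im,d=grab('wrist','w12')
E
```

```text
clock: 11.82
ee_pos: [661.3, -179.1, 32.1]
eef_rot: [3.142, -0.001, 0.169]
force: [-0.7, -1.9, 0.3]
opening: 0.0
t 11.82 cradle [  50.5 -120.9] z 32.1 rpy [ 3.142e+00 -1.000e-03  1.690e-01] F [-0.7 -1.9  0.3] open 0.0
```

View pics/w12.png

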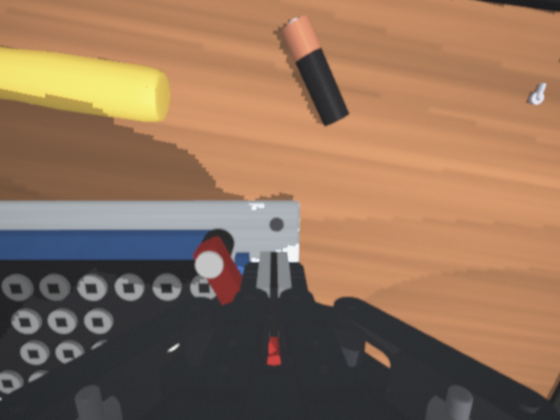

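```bash
python3 -m inch '[[[0,-0.008,0,0,1],[-0.002,-0.015,0,0,1],[-0.006,-0.025,0,0,1],[-0.01,-0.032,0,0,1],[-0.015,-0.037,0,0,1],[-0.023,-0.043,0,0,1],[-0.029,-0.046,0,0,1],[-0.032,-0.047,0,0,1]]]'; python3 -m inch '[[[0,0,0,0,1],[0,0,0,0,1]]]';python3 - <<'E'
from h import *
cur(); im,d=grab('wrist','w13')
E
```

```text
clock: 12.88
ee_pos: [621.2, -138.5, 32.2]
eef_rot: [-3.141, 0.0, 0.169]
force: [1.7, -0.7, -0.7]
opening: 0.1
clock: 13.12
ee_pos: [621.3, -138.6, 31.9]
eef_rot: [-3.141, 0.001, 0.169]
force: [0.3, 0.8, 0.1]
opening: -0.0
t 13.12 cradle [ 17.8 -74.3] z 31.9 rpy [-3.141e+00  1.000e-03  1.690e-01] F [0.3 0.8 0.1] open -0.0
```

View pics/w13.png

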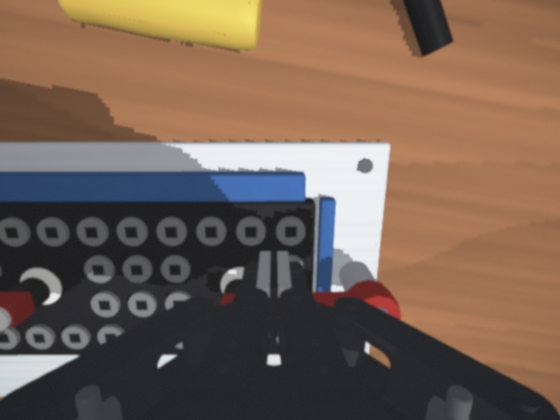

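Mirror image of the left arm: the bar's edge lies level at row ~292. I back off, raise the finger clear of the cradle, and check from the top.

```bash
python3 -m inch '[[[0.008,0,0,0,1],[0.015,0,0,0,1],[0.02,0,-0.02,0,1],[0.02,0,-0.06,0,1],[0.02,0.05,-0.1,0,1],[0.01,0.1,-0.12,0,1],[0,0.15,-0.12,0,1],[-0.02,0.2,-0.12,0,1]]]'; python3 -m inch '[[[-0.02,0.05,0,0,1],[-0.04,0.1,0,0,1],[-0.06,0.15,0,0,1],[-0.06,0.15,0,0,1],[-0.06,0.15,0,0,1]]]';python3 - <<'E'
from h import *
cur(); im,d=grab('top','t14'); c=im[140:240,240:385]
cv2.imwrite("pics/t14z.png",cv2.resize(c,None,fx=5.5,fy=5.5,interpolation=cv2.INTER_CUBIC)[:,:,::-1])
grab('side','s14')
E
```

```text
clock: 14.18
ee_pos: [636.6, -340.4, 152.7]
eef_rot: [3.141, -0.002, 0.17]
force: [-0.5, 0.9, -1.0]
opening: -0.1
clock: 14.8
ee_pos: [601.9, -496.7, 151.6]
eef_rot: [-3.14, -0.0, 0.169]
force: [-0.1, 0.9, -0.4]
opening: 0.1
t 14.8 cradle [ -61.2 -424. ] z 151.6 rpy [-3.14  -0.     0.169] F [-0.1  0.9 -0.4] open 0.1
```

View pics/t14z.png

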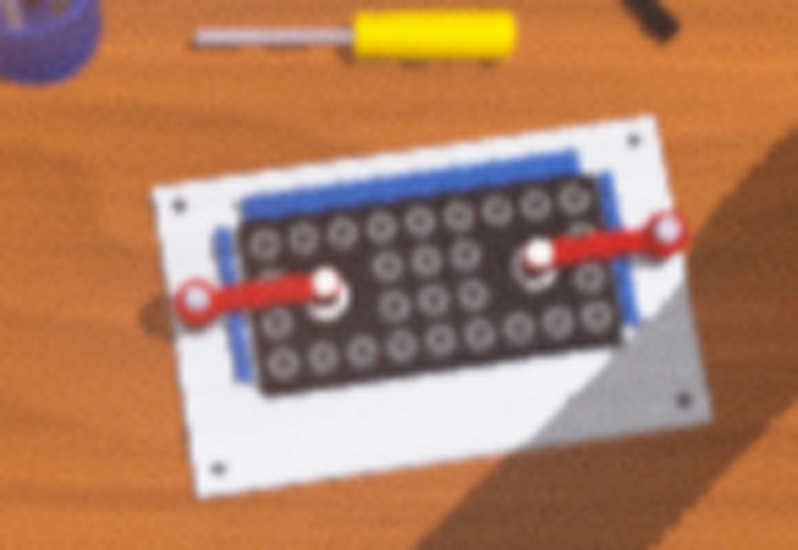

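View pics/t14.png

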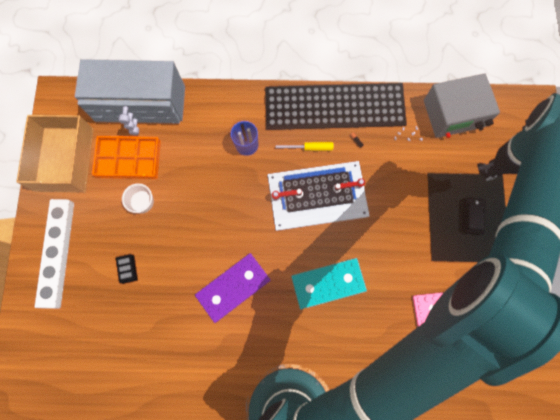

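Run:
```python
from h import *
def z(x,y): return ((x+.5)/5.5-.5+240,(y+.5)/5.5-.5+140)
for k,x,y,h in [("ltip",325,284,48),("rtip",540,254,48),("kfl",240,222,20),("kfr",598,177,20),("knl",265,395,20),("knr",623,342,20)]:
    print(k,w2c(ray("top",*z(x,y),h)).round(1))
a=np.load("pics/top0.npz")["im"].astype(int);b=np.load("pics/t14.npz")["im"].astype(int)
D=np.abs(a-b).max(-1)
for n,(u0,u1,v0,v1) in dict(cup=(228,262,118,158),scr=(272,338,138,154),bat=(346,368,130,150),tub=(118,156,180,216),adp=(112,140,250,286),mouse=(460,490,192,240)).items(): print(n,D[v0:v1,u0:u1].mean().round(1),(D[v0:v1,u0:u1]>60).sum())
cur()
```

```text
ltip [-0.5 55.4]
rtip [ -1.  -55.3]
kfl [47.3 92.5]
kfr [ 44.  -96.9]
knl [-46.7  93.2]
knr [-46.1 -93.9]
cup 3.4 0
scr 3.6 0
bat 3.5 0
tub 2.6 0
adp 3.4 0
mouse 6.7 0
t 14.9 cradle [ -59.9 -422.6] z 152.0 rpy [-3.14e+00 -1.00e-03  1.71e-01] F [-0.2  1.3  0.7] open 0.0
```

```bash
python3 -c "
from h import *
print(manip.finish_job())"
```

```text
the job is handed in; nothing more can be done
None
```

I pushed the keypad home with the shut fingertips. Then I swung the left arm, and after it the right, round over the back-stop side until each lay across its end of the keypad. I backed the gripper well clear and handed the job in at about 15 s of robot time. No verdict was reported.

**Last checks from the top camera:**
- **Arm tips:** the left tip was at cradle (-0.5, 55.4) mm and the right at (-1.0, -55.3) mm. Both are within about 1 mm of their marks.
- **Keypad:** it sat against the stop, with its near edge at about -46.4 mm against -47.5 mm when fully seated. The wrist picture after the push showed no gap left at the stop.
- **Surroundings:** the pen cup, screwdriver, battery, tub, adaptor and mouse showed no visible change from the first picture.

One reading disagreed. The far right corner of the keypad read 44.0 mm against 47.3 mm at the far left corner. That would mean about 0.017 rad out of square, inside the 0.05 limit. I put it down to reading a blurred corner by eye, because the near edge and the wrist picture both showed the keypad square. I did not measure it again before handing in.

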